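# Vacuum leak check: seat the fitting, draw the pump slide to the index and hold

### The arm

A 6-joint arm with a two-finger parallel gripper is mounted at the origin on a cart in front of the work surface, level with it; the furniture and walls round the work are solid. World frame = base frame: x ahead of the robot, y to its left, z up, the work surface at z = 0. Lengths are in m, angles in rad, forces in N, time in s.
With the tool pointing down it reaches from about 0.375 to 0.9 m from the base axis. Payload 3.1 kg.
Tool frame: the origin (TCP) lies at the very end of the fingers, on their centre line; the grasp point (between the pads) lies 19 mm behind it; z points along the fingers, y is the line along which they close (so a half turn about z gives the same grasp; the last joint's range is limited). The gripper opens to 85 mm and grips with 20 to 120 N. Pads are 22 mm wide; open, the fingers measure 114 mm over their backs; the gripper's body (76 mm by 85 mm) begins 54 mm behind the grasp point. The pads swing forward as they close: fully open they stand 13 mm farther back than shut.
Start: joints at [-1.468, 0.527, 1.433, -0, 1.181, -0.178], TCP at [0.174, -0.6, 0.231] pointing down, gripper open.
Joint ranges: [-3.08, 3.08], [-0.75, 2.2], [0.22, 2.44], [-1.43, 4.57], [0, 2.65], [-2.85, 2.85]. Speed limits (rad/s): [2.79, 2.79, 3.14, 3.14, 3.14, 3.14].

### API

Orientations are given as a unit quaternion [x, y, z, w].
In Python, from station import sense, snapshot, camera_params, sign_off gives the robot as it stands.
- The arm moves only by the shell command python3 -m handwheel 'ROWS' [OPENING] [FORCE]. ROWS is JSON, a list that holds one entry, the list of rows, each a list of 4 numbers: the shift along the tool's x, y, z in units of 25 mm (1.0 is 25 mm), then the turn about the tool's z in units of 6 degrees (1.0 is 6 degrees). A call has 1 to 20 rows; each row shifts and turns the commanded pose from where the row before left it, along the tool's axes as they then stand; what a row does not reach is not made up. A row lasts 1/8 s, in which the tool goes at most 62.5 mm and 10.7 degrees, less where a joint would pass 70% of its speed; a pose out of reach is approached as far as the arm can. A call is refused whole if a number of a shift passes 1 or a number of a turn 1, either way. A call with a gripper value outside its range is refused whole. OPENING is the finger opening in mm, from 0 to 85.4, set as the call begins (- or left out, the last holds). The fingers move at their own pace and stop on an object; FORCE is the grip in N (left out, the last holds). Time passes only in rows, so rows that do not move let the fingers close. It gives the time, the measured TCP pose, the force, the opening and the grip force at its end, in the units of the state.
- sense(): the state, without advancing time (a new reading comes with each control period).
- snapshot(name): name is "scene" or "top"; returns (picture, depth): 480x640x3 uint8, red, green, blue; 480x640 float32, m along the optical axis (not along the pixel's ray), 0 where there is no reading.
- camera_params(name): a dict with "mtx" (3x3 intrinsics, pixels), "extrinsics" (4x4, takes a point from camera to world coordinates). Camera axes: x right, y up, looking along -z (the intrinsics and any distortion apply to the point x, -y, -z); pixel columns grow to the right and rows downward; lengths in m; the calibration is good to about 2 mm. A picture is of the moment at which its call begins. camera_params takes no time and is no camera call.
- sign_off(): hands the job in; it is judged then, once.
The state is a dict: "t": time; "q": joint angles; "qd": joint speeds; "tau": joint torques, N m; "tcp_pos": TCP position; "tool_rot": TCP orientation; "force": force on the tool from outside, world axes, zero at the start; "ft_torque": the same for the moment, N m; "finger_gap": opening from 0.0 (shut) to 1.0 (fully open); "gripper_force": force on a finger pad.
Only numpy, scipy, OpenCV 4.12 (cv2) and the standard library are available. Lean on these libraries where they do the work, as an engineer would, in place of code of your own. Each camera call takes 0.05 s, during which the arm holds its last target. There are 200 camera calls.

### The job

Stand the largest of the three threaded fittings upright, thread up, fully down in the round port of the vacuum test pump and let go of it. Then pull the pump's spring-return slide out by its upright grip until its pointer stands opposite the pointed tip of the index clip, and finish the program while still holding the grip there, so that the spring cannot draw it back. Leave the other fittings where they are.

Things in the scene. Friction and masses are not known exactly. Their poses are not given: they have to be found in the camera images.
- test_pump: Vacuum test pump fixed to the table: aluminium plate 140 (x) x 260 (y) x 12 mm. In its frame: a cylinder along y (axis x = +40 mm, y = -120 to -20 mm, 46 mm wide, top 68 mm above the table) with a piston slide coming out of its +y end, and a port boss at x = -35, y = -70 mm. Origin: centre of the underside, z up. The slide pulls along +y, roughly to the robot's left; place and yaw vary.
- port_floor (a point): Centre of the flat floor of the port's bore; axes are the pump's. The port is an upright steel boss 52 mm across; its bore is round, 38.6 mm across and 14 mm deep, mouth 46 mm and floor 32 mm above the table. Free above.
- slide_travel (a joint): Travel of the piston slide out of the cylinder along the pump's +y, m: 0 = home against the cylinder (where the spring keeps it), stop at 0.065. Return spring: about 5 N at home, rising by 1.7 N per 10 mm; let go, it runs back home.
- slide: The piston slide; on it an upright black grip plate 30 mm wide (pump's x), 12 mm thick (pump's y, the pull direction), 51 to 89 mm above the table. Origin: under the grip's centre, at table height; axes are the pump's. Pinch the grip from above across its thickness; at home 44 mm is free between it and the cylinder. Rod and steel block lie below it: fingertips 52 mm above the table.
- grip_top (a point): Centre of the grip's top face, 89 mm above the table.
- pointer (a point): Tip of the thin steel pointer of the slide, 29 mm above the table, 37 mm to the pump's -x side of the grip's centre and exactly level with the grip's centre in the pull direction (pump's y).
- index_tip (a point): Pointed tip of the index clip, a small steel block (22 x 10 mm, 39 mm high with its round screw head) clamped immovably on the black scale bar beside the slide's path. The tip faces the pointer's path, 29 mm above the table; axes are the pump's. The clip's place varies: it calls for 28 to 48 mm of slide travel. Mark met: pointer at the same y as this tip in the pump's frame.
- fitting_large: The largest of three loose metal fittings, standing thread up: hexagon body 34 mm across from 6 to 27 mm above its underside, a round foot 32 mm across below it, and above it a neck (23 mm across, 27 to 32 mm) and a threaded end 20.6 mm across, from 32 to 52 mm. 52 mm tall, about 0.14 kg. Origin: centre of its underside; z up through the thread.
- fitting_medium: Bystander: similar fitting, 46 mm tall, hexagon 30 mm across. Origin: centre of its underside.
- fitting_small: Bystander: similar fitting, 42 mm tall, hexagon 27 mm across. Origin: centre of its underside.
- tee_fitting: Bystander: metal tee fitting 44 x 64 x 26 mm lying on the table. Origin: centre of its underside.
There are look-alikes about, which are no part of the job. Leave any green or orange look-alike of the fitting_large alone.

How it is judged:
On the way, in this order (a step that is already met when the one before it is completed fails the run):
1. the largest fitting stands fully down in the port, upright and let go, the slide still home (horizontal distance between fitting_large and port_floor below 0.004 m and z of fitting_large in the frame of port_floor between -0.004 and 0.004 m and angle between fitting_large's own z axis and vertical below 0.08 rad and contact force between the fingers and fitting_large below 0.1 N and value of joint slide_travel below 0.01 m), for 0.2 s.
2. the fingers hold the grip with the pointer at the index tip (y of pointer in the frame of index_tip between -0.004 and 0.004 m and contact force between the fingers and slide above 3 N), for 0.2 s.
At the end, for the whole second after the job is handed in: The fingers hold the slide's grip (more than 3 N) at rest with the pointer within 4 mm of the index tip along the pull direction; the largest fitting stands upright (within 0.08 rad) and untouched by the fingers in the port, within 4 mm of its centre and floor (all of step 2 and horizontal distance between fitting_large and port_floor below 0.004 m and z of fitting_large in the frame of port_floor between -0.004 and 0.004 m and angle between fitting_large's own z axis and vertical below 0.08 rad and contact force between the fingers and fitting_large below 0.1 N and velocity of joint slide_travel between -0.01 and 0.01 m/s); the arm keeps its last pose, push and grip.
It fails at once if another fitting is moved by more than 30 mm (distance of any of fitting_medium, fitting_small, tee_fitting from where it was at the start of the episode above 0.03 m).
It also fails if it takes over 58 s, if anything falls off the work surface, if the arm or the gripper's body presses on something with over 40 N, if the wrist force passes 120 N, or if a joint passes its speed limit or range.

## Working session

There is one attempt and no reset: what is moved stays moved. The work goes in short steps, Python scripts to look and compute and a shell command to move; the robot and the scene stay as the last step left them, time stands still between calls to the robot, and variables do not carry over. Pictures are saved under pics/ and viewed, at most 12 in all, crops included, and the job is handed in when it is done.

```bash
mkdir -p pics; ls; python3 - <<'E'
from station import *
import cv2,numpy as np
np.set_printoptions(precision=4,suppress=True)
for n in("scene","top"):
    p,d=snapshot(n);cv2.imwrite(f"pics/{n}0.png",p[:,:,::-1]);np.savez(f"{n}0.npz",p=p,d=d);c=camera_params(n);print(n,c["mtx"],c["extrinsics"],{k:v for k,v in c.items() if k not in("mtx","extrinsics")})
s=sense();print(s["t"],s["tcp_pos"],s["tool_rot"],s["finger_gap"])
E
```

```text
pics
scene [[436.6692   0.     316.4802]
 [  0.     436.6692 240.7591]
 [  0.       0.       1.    ]] [[ 0.6703  0.417  -0.6139 -0.0347]
 [-0.7421  0.3759 -0.5549 -0.5115]
 [-0.0006  0.8276  0.5614  0.5456]
 [ 0.      0.      0.      1.    ]] {}
top [[510.0805   0.     320.9186]
 [  0.     510.0805 234.2367]
 [  0.       0.       1.    ]] [[ 0.0282  0.9901 -0.1374  0.3701]
 [-0.9996  0.0272 -0.0086 -0.0329]
 [-0.0048  0.1376  0.9905  0.9458]
 [ 0.      0.      0.      1.    ]] {}
0.1 [ 0.1738 -0.5997  0.2304] [ 0.9901  0.1404  0.     -0.001 ] 1.002632301757533
```

View pics/scene0.png

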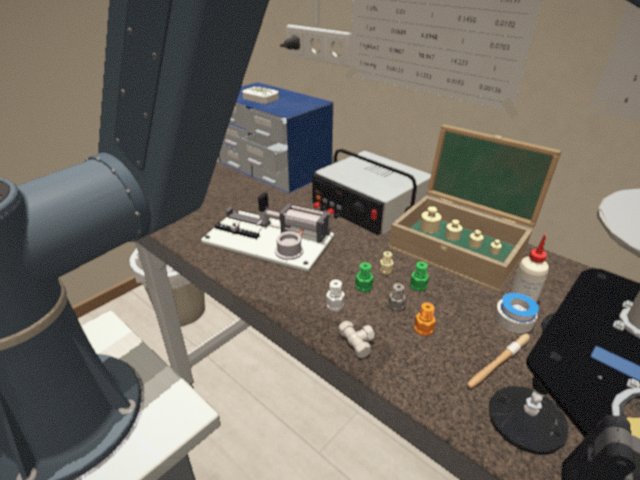

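View pics/top0.png

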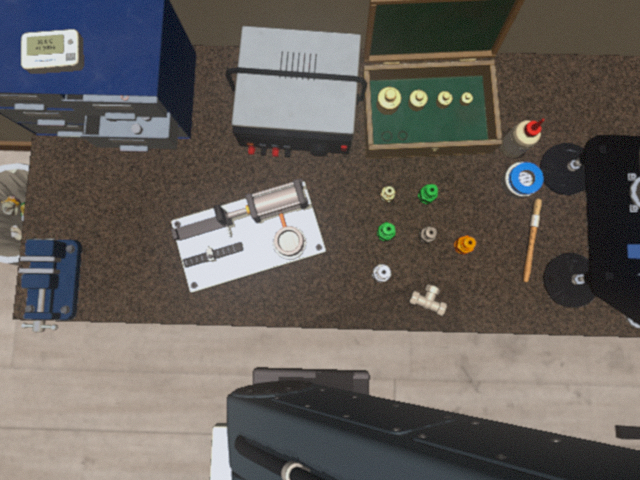

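The scene view shows the pump at about (275,235). The three fittings are silver (335,295), brass (387,262) and grey (398,296). The green (365,277), (420,276) and orange (425,318) ones are look-alikes. In the top view the fittings are silver (382,272), brass (388,193) and grey (429,234). The port is at (289,241), the grip near (222,215) and the clip near (210,252). Silver looks largest, so I'll check that with measurements and a crop.

```bash
cat > h.py <<'E'
import numpy as np,cv2
from station import *
np.set_printoptions(precision=4,suppress=True)
def ray(n,uv):
    c=camera_params(n);K=c["mtx"];E=c["extrinsics"]
    d=np.array([(uv[0]-K[0,2])/K[0,0],-(uv[1]-K[1,2])/K[1,1],-1.]);return E[:3,3],E[:3,:3]@d
def onz(n,uv,z):
    o,d=ray(n,uv);return o+d*(z-o[2])/d[2]
def two(a,b):
    (o,d),(p,e)=ray("top",a),ray("scene",b)
    s=np.linalg.lstsq(np.c_[d,-e],p-o,rcond=None)[0];x,y=o+s[0]*d,p+s[1]*e
    return (x+y)/2,np.linalg.norm(x-y)
def cloud(n,d):
    c=camera_params(n);K=c["mtx"];E=c["extrinsics"];v,u=np.mgrid[:480,:640]
    P=np.stack([(u-K[0,2])/K[0,0]*d,-(v-K[1,2])/K[1,1]*d,-d],-1);return P@E[:3,:3].T+E[:3,3]
E
python3 - <<'E'
from h import *
t=np.load("top0.npz");s=np.load("scene0.npz")
C=cloud("top",t["d"]);S=cloud("scene",s["d"])
for nm,u,v in(("silver",382,272),("brass",388,193),("grey",429,234)):
    p=C[v-14:v+15,u-14:u+15].reshape(-1,3);m=p[:,2]>0.012
    z=np.sort(p[m,2]);hi=p[p[:,2]>z[-8]-0.004]
    c=hi[:,:2].mean(0);q=S.reshape(-1,3);q=q[(np.hypot(*(q[:,:2]-c).T)<.03)&(q[:,2]>.012)]
    print(nm,"top: area",m.sum(),"zmax",z[-8:].mean(),"top centre",c,"| scene zmax",np.sort(q[:,2])[-5:].mean(),"n",len(q),(q.max(0)+q.min(0))/2, np.ptp(q,axis=0))
a=cv2.resize(t["p"][170:325,170:480],None,fx=2.5,fy=2.5,interpolation=cv2.INTER_CUBIC)
cv2.imwrite("pics/c1.png",a[:,:,::-1])
b=cv2.resize(s["p"][180:330,195:445],None,fx=3.2,fy=3.2,interpolation=cv2.INTER_CUBIC)
cv2.imwrite("pics/c2.png",b[:,:,::-1])
E
```

```text
silver top: area 251 zmax 0.38843436185390773 top centre [ 0.4277 -0.131 ] | scene zmax 0.05214156925212591 n 352 [ 0.4284 -0.1383  0.0323] [0.0307 0.0317 0.0405]
brass top: area 165 zmax 0.7204579839131139 top centre [ 0.5494 -0.1298] | scene zmax 0.041860182650884384 n 82 [ 0.5702 -0.1432  0.0271] [0.0142 0.02   0.0302]
grey top: area 210 zmax 0.16027737710334833 top centre [ 0.5019 -0.2167] | scene zmax 0.04641287078484517 n 284 [ 0.4989 -0.2206  0.0294] [0.0249 0.0291 0.0348]
```

View pics/c1.png

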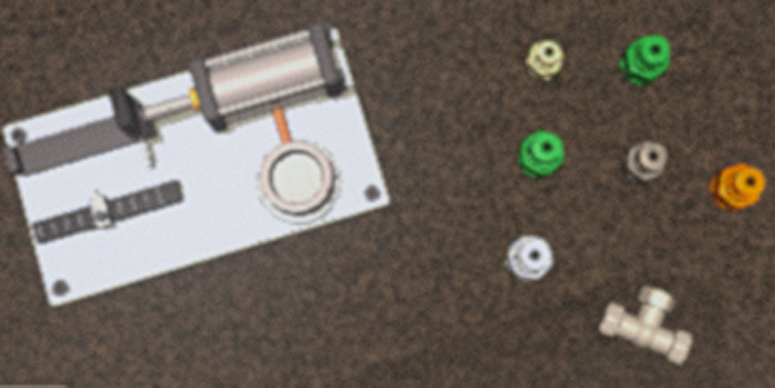

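View pics/c2.png

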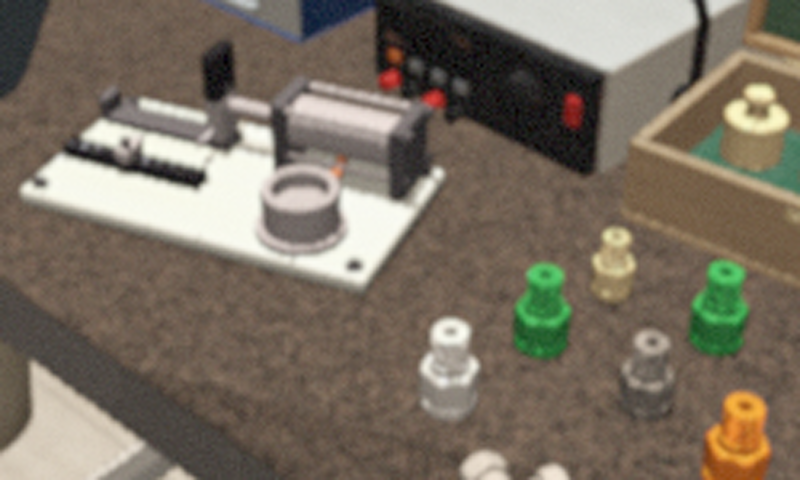

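The crops confirm it: the silver fitting (top view about (384,272), scene (335,283)) is the biggest at 52 mm. Grey is 46 mm and brass 42 mm, and the green and orange ones are excluded. The pointer tip is near c1 (152,165), the clip tip near c1 (97,192) and the port ring is centred near c1 (297,178). Next I'll work out positions.

```bash
python3 - <<'E'
from h import *
t=np.load("top0.npz");s=np.load("scene0.npz");p=t["p"]
hsv=cv2.cvtColor(p,cv2.COLOR_RGB2HSV)
w=((hsv[...,2]>185)&(hsv[...,1]<45)).astype(np.uint8);w[:, :165]=0;w[:,335:]=0;w[:175]=0;w[300:]=0
w=cv2.morphologyEx(w,cv2.MORPH_OPEN,np.ones((3,3)))
k=max(cv2.findContours(w,0,1)[0],key=cv2.contourArea)
W=np.array([onz("top",q[0],.012)[:2] for q in cv2.convexHull(k)]).astype(np.float32)*1000
r=cv2.minAreaRect(W);B=cv2.boxPoints(r);print("rect mm",r,"\n",B)
T=lambda x,y:(170+(x+.5)/2.5-.5,170+(y+.5)/2.5-.5)
S=lambda x,y:(195+(x+.5)/3.2-.5,180+(y+.5)/3.2-.5)
for nm,a,b in(("silver hole",(535,255),(451,331)),("port rim c",(297,178),(301,191)),("pointer tip",(152,166),(208,158)),("clip tip",(97,193),None),("grip topc",(122,96),(219,45)),("clip screw",(99,207),(129,147))):
    if b: print(nm,two(T(*a),S(*b)))
    else: print(nm,onz("top",T(*a),.029))
print("port onz .046",onz("top",T(297,178),.046),"silver onz .052",onz("top",T(535,255),.052),onz("scene",S(451,331),.052),"pointer",onz("top",T(152,166),.029))
a=cv2.resize(p[195:270,170:260],None,fx=8,fy=8,interpolation=cv2.INTER_CUBIC)
cv2.imwrite("pics/c3.png",a[:,:,::-1])
E
```

```text
rect mm ((472.20611572265625, 121.56015014648438), (104.60386657714844, 222.57810974121094), 18.653989791870117) 
 [[387.0557 210.274 ]
 [458.2478  -0.6115]
 [557.3566  32.8463]
 [486.1644 243.7318]]
silver hole (array([ 0.4308, -0.1367,  0.0504]), np.float64(0.0007670895375928273))
port rim c (array([0.4819, 0.0326, 0.0417]), np.float64(0.00016941182526763432))
pointer tip (array([0.4927, 0.1403, 0.0156]), np.float64(0.004001924750165447))
clip tip [0.4686 0.1779 0.029 ]
grip topc (array([0.5276, 0.153 , 0.0871]), np.float64(0.005401910031659975))
clip screw (array([0.4577, 0.1774, 0.0256]), np.float64(0.0026841463550906493))
port onz .046 [0.4814 0.0322 0.046 ] silver onz .052 [ 0.431  -0.1368  0.052 ] [ 0.429  -0.1377  0.052 ] pointer [0.4894 0.1391 0.029 ]
```

View pics/c3.png

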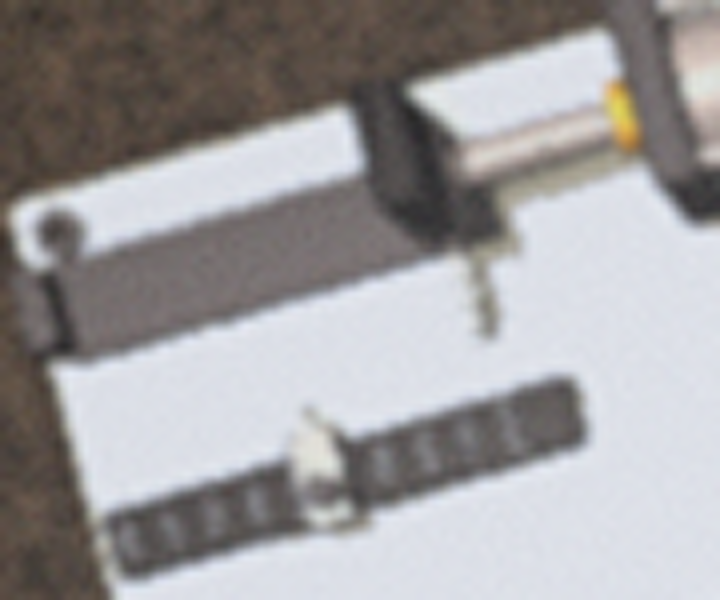

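The crop shows the pointer tip at c3 (487,336), which is pixel (230.4,236.5), and the clip's pointed tip at c3 (308,408), pixel (208.0,245.5). The plate rectangle fit was poor, so I'll redo it with a closed mask.

```bash
python3 - <<'E'
from h import *
p=np.load("top0.npz")["p"];g=cv2.GaussianBlur(cv2.cvtColor(p,cv2.COLOR_RGB2GRAY),(3,3),0)
w=(g>135).astype(np.uint8);w[:,:165]=0;w[:,335:]=0;w[:178]=0;w[300:]=0
w=cv2.morphologyEx(w,cv2.MORPH_CLOSE,np.ones((9,9)))
k=max(cv2.findContours(w,0,1)[0],key=cv2.contourArea)
W=np.array([onz("top",q[0],.012)[:2] for q in cv2.convexHull(k)]).astype(np.float32)*1000
r=cv2.minAreaRect(W);print(r);B=cv2.boxPoints(r);print(B)
# port ring: fit ellipse to bright bore / rim
pt=onz("top",(230.4,236.5),.029);ct=onz("top",(208.0,245.5),.029)
print("pointer",pt,"tip",ct)
e=B-np.roll(B,1,0);l=e[np.argmax(np.hypot(*e.T))];l=l/np.hypot(*l);l*=np.sign(l[1])
print("ydir",l,"angle deg from world y",np.degrees(np.arctan2(l[0],l[1])))
yaw=np.arctan2(-l[0],l[1]);R=np.array([[np.cos(yaw),-np.sin(yaw)],[np.sin(yaw),np.cos(yaw)]]);c=np.array(r[0])/1000
print("yaw",np.degrees(yaw),"travel needed",((ct-pt)[:2]@R)*1000)
for n,q in(("port",(-.035,-.07)),):print(n,c+R@q)
for n,q in(("pointer",pt),("tip",ct),("port meas",np.array([.4817,.0324]))):print(n,"pump frame",(q[:2]-c)@R)
E
```

```text
((495.2161560058594, 110.99894714355469), (144.01853942871094, 260.16168212890625), 18.668567657470703)
[[385.3576 211.186 ]
 [468.6336 -35.2875]
 [605.0747  10.8119]
 [521.7987 257.2854]]
pointer [0.4887 0.1392 0.029 ] tip [0.4711 0.1789 0.029 ]
ydir [-0.3201  0.9474] angle deg from world y -18.668571
yaw 18.668571 travel needed [-3.9079 43.2456]
port [0.4845 0.0335]
pointer pump frame [0.0028 0.0288]
tip pump frame [-0.0011  0.0721]
port meas pump frame [-0.038  -0.0701]
```

```bash
cat >> h.py <<'E'
from scipy.spatial.transform import Rotation as Ro
def delta(x,y,z,yaw=18.67):
    s=sense();R=Ro.from_quat(s["tool_rot"]).as_matrix();d=R.T@(np.array([x,y,z])-s["tcp_pos"])
    a=np.degrees(np.arctan2(R[1,0],R[0,0]))
    print("t",s["t"],"pos",np.array(s["tcp_pos"]),"yaw",a,"shift units",d/.025,"turn units",-(yaw-a)/6,"tilt",R[2,2],"F",np.array(s["force"]),s["finger_gap"],s["gripper_force"])
E
python3 -c "
from h import *
delta(.430,-.137,.15)"
```

```text
t 0.1 pos [ 0.1738 -0.5997  0.2304] yaw 16.14489423715235 shift units [ 14.9904 -14.9221   3.2513] turn units -0.4208509604746086 tilt -0.999998127820705 F [ 0.2108  0.5029 -0.2655] 1.002632301757533 0.0
```

```bash
python3 -m handwheel '[[[0.5,-0.5,0,0],[1,-1,0,0],[1,-1,0,0],[1,-1,0,0],[1,-1,0.2,0],[1,-1,0.2,0],[1,-1,0.2,0],[1,-1,0.2,0],[1,-1,0.2,0],[1,-1,0.2,0],[1,-1,0.3,0],[1,-1,0.3,0],[1,-1,0.3,0],[1,-1,0.3,0],[1,-0.9,0.3,0],[0.5,-0.5,0.2,0],[0,0,0,-0.42],[0,0,0,0]]]' 45
python3 -c "
from h import *
delta(.430,-.137,.029)"
```

```text
t: 2.35
tcp_pos: [0.4299, -0.1369, 0.1588]
tool_rot: [0.987, 0.163, -0.0, -0.0]
force: [-0.1, 0.1, 0.4]
finger_gap: 0.526
gripper_force: 0.0
t 2.35 pos [ 0.4299 -0.1369  0.1588] yaw 18.706331869202526 shift units [0.0058 0.0077 5.1926] turn units 0.006055311533753975 tilt -0.999999601476409 F [-0.1467  0.1199  0.361 ] 0.5256162084084259 0.0
```

```bash
python3 -m handwheel '[[[0,0,0.6,0],[0,0,0.8,0],[0,0,0.8,0],[0,0,0.8,0],[0,0,0.8,0],[0,0,0.6,0],[0,0,0.5,0],[0,0,0.3,0],[0,0,0,0]]]' 45 && python3 -m handwheel '[[[0,0,0,0],[0,0,0,0],[0,0,0,0],[0,0,0,0],[0,0,0,0],[0,0,0,0]]]' 0 40 && python3 -m handwheel '[[[0,0,-0.4,0],[0,0,-0.8,0],[0,0,-0.8,0],[0,0,-0.8,0],[0,0,-0.8,0],[0,0,-0.4,0],[0,0,0,0]]]'
python3 - <<'E'
from h import *
delta(.482,.0325,.12)
a=[]
for n in("scene","top"):
    p,d=snapshot(n);np.savez(n+"1.npz",p=p,d=d);a.append(p)
b=np.hstack([cv2.resize(a[0][130:330,250:430],(450,500)),cv2.resize(a[1][200:340,330:430],(350,490))[:,:].copy().repeat(1,0) if 0 else cv2.resize(a[1][200:340,330:430],(350,500))])
cv2.imwrite("pics/g1.png",b[:,:,::-1])
E
```

```text
t: 3.48
tcp_pos: [0.4302, -0.1381, 0.0285]
tool_rot: [0.987, 0.162, -0.0, -0.0]
force: [-0.0, 0.7, 0.1]
finger_gap: 0.526
gripper_force: 0.0
t: 4.22
tcp_pos: [0.4305, -0.1382, 0.0293]
tool_rot: [0.987, 0.162, 0.0, 0.0]
force: [-0.6, 1.5, 6.0]
finger_gap: 0.227
gripper_force: 39.3
t: 5.1
tcp_pos: [0.4307, -0.1385, 0.1294]
tool_rot: [0.987, 0.162, 0.001, 0.001]
force: [0.5, 0.1, -1.5]
finger_gap: 0.232
gripper_force: 39.2
t 5.1 pos [ 0.4307 -0.1385  0.1294] yaw 18.664688987184178 shift units [ 4.1304 -5.8227  0.3722] turn units -0.0008851688026373002 tilt -0.9999986713521704 F [ 0.476   0.1496 -1.4841] 0.2317739901564117 39.18860178440809
```

View pics/g1.png

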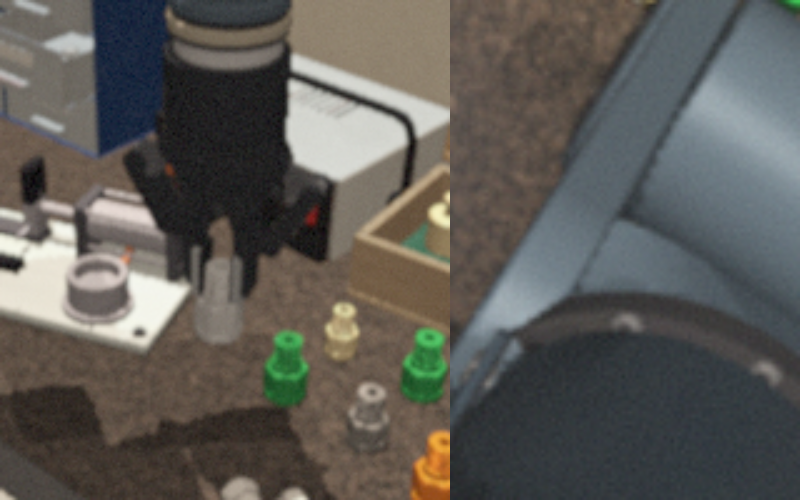

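The fitting hangs upright in the fingers at (218,300). Next I'll carry it over the port.

```bash
python3 -m handwheel '[[[0.3,-0.4,0,0],[0.5,-0.7,0,0],[0.6,-0.85,0,0],[0.6,-0.85,0,0],[0.6,-0.85,0,0],[0.6,-0.85,0,0],[0.5,-0.7,0,0],[0.33,-0.42,0,0],[0.1,-0.2,0,0],[0,0,0.4,0],[0,0,0,0],[0,0,0,0]]]'
python3 - <<'E'
from h import *
delta(.482,.0325,.0613)
a=[]
for n in("scene","top"):
    p,d=snapshot(n);np.savez(n+"2.npz",p=p,d=d);a.append(p)
b=np.hstack([cv2.resize(a[0][150:275,240:340],(480,600),interpolation=2),cv2.resize(a[1][200:300,250:303],(320,600),interpolation=2)])
cv2.imwrite("pics/g2.png",b[:,:,::-1])
E
```

```text
t: 6.7
tcp_pos: [0.4814, 0.0321, 0.1185]
tool_rot: [0.987, 0.162, -0.0, -0.0]
force: [0.3, -0.1, -1.6]
finger_gap: 0.232
gripper_force: 39.2
t 6.7 pos [0.4814 0.0321 0.1185] yaw 18.60879365801036 shift units [ 0.0273 -0.0059  2.2894] turn units -0.010201056998273709 tilt -0.999999699991287 F [ 0.2865 -0.0921 -1.5876] 0.2322820110568537 39.23507999628782
```

View pics/g2.png

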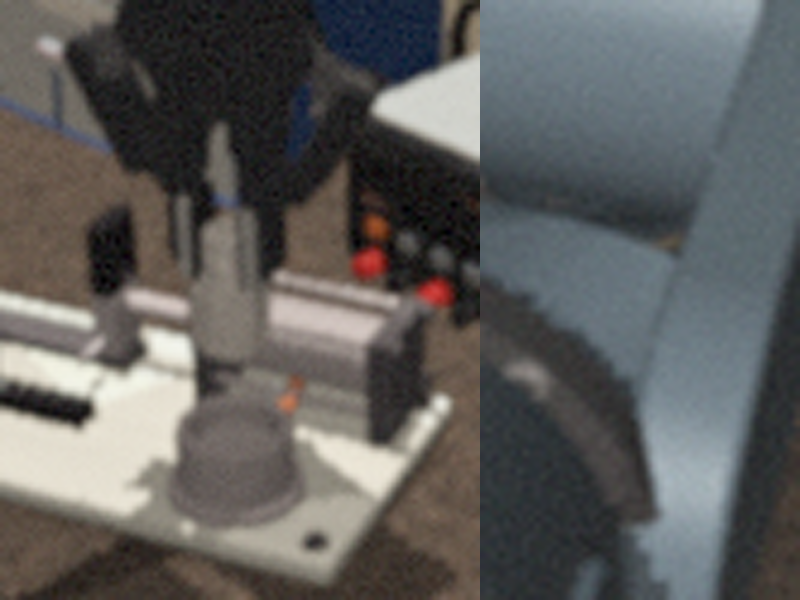

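The fitting hangs over the port, with its foot at about (230,352) and the rim centre at about (239,410). It is 1 mm off at most after perspective, so I'll lower it gently.

```bash
python3 -m handwheel '[[[0.04,0.02,0.3,0],[0,0,0.4,0],[0,0,0.4,0],[0,0,0.3,0],[0,0,0.2,0],[0,0,0.2,0],[0,0,0.1,0],[0,0,0,0]]]' && python3 -c "
from h import *
delta(.482,.0325,.0613)"
```

```text
t: 7.8
tcp_pos: [0.4828, 0.0325, 0.0713]
tool_rot: [0.987, 0.162, -0.0, -0.0]
force: [-0.2, 0.6, -1.9]
finger_gap: 0.232
gripper_force: 39.2
t 7.8 pos [0.4828 0.0325 0.0713] yaw 18.666455807861674 shift units [-0.0304 -0.0101  0.3981] turn units -0.0005906986897213548 tilt -0.9999999949033082 F [-0.2246  0.561  -1.8771] 0.2316370864035856 39.23476204276085
```

```bash
python3 -m handwheel '[[[0,0,0.12,0],[0,0,0.12,0],[0,0,0.08,0],[0,0,0,0]]]' && python3 -c "
from h import *
delta(.482,.0325,.0613)"
```

```text
t: 8.3
tcp_pos: [0.4827, 0.0325, 0.0631]
tool_rot: [0.987, 0.162, -0.0, -0.0]
force: [0.4, -1.2, -1.5]
finger_gap: 0.23
gripper_force: 39.2
t 8.3 pos [0.4827 0.0325 0.0631] yaw 18.66330031579613 shift units [-0.0268 -0.008   0.0729] turn units -0.001116614033978891 tilt -0.9999999229396566 F [ 0.4278 -1.2107 -1.4608] 0.2300436139969507 39.23412602394819
```

```bash
python3 -m handwheel '[[[0,0,0.06,0],[0,0,0.03,0],[0,0,0,0]]]' && python3 -m handwheel '[[[0,0,0,0],[0,0,0,0],[0,0,0,0],[0,0,0,0]]]' 50 && python3 -m handwheel '[[[0,0,-0.4,0],[0,0,-0.8,0],[0,0,-1,0],[0,0,-1,0],[0,0,-0.6,0],[0,0,0,0]]]'
python3 -c "
from h import *
delta(.5276,.15,.16)"
```

```text
t: 8.68
tcp_pos: [0.4829, 0.0326, 0.0613]
tool_rot: [0.987, 0.162, 0.0, 0.0]
force: [-0.2, 0.4, 2.9]
finger_gap: 0.237
gripper_force: 39.4
t: 9.18
tcp_pos: [0.4828, 0.0325, 0.061]
tool_rot: [0.987, 0.162, -0.0, 0.0]
force: [-0.9, -0.0, -0.3]
finger_gap: 0.587
gripper_force: 0.0
t: 9.93
tcp_pos: [0.4837, 0.0324, 0.1576]
tool_rot: [0.987, 0.162, 0.002, 0.001]
force: [-0.9, -0.1, 0.3]
finger_gap: 0.586
gripper_force: 0.0
t 9.925 pos [0.4837 0.0324 0.1576] yaw 18.67276061654375 shift units [ 3.17   -3.8932 -0.0908] turn units 0.0004601027572916176 tilt -0.9999931264827985 F [-0.8602 -0.0515  0.2569] 0.5860476795346167 0.0
```

```bash
python3 -m handwheel '[[[0.3,-0.4,0,0],[0.5,-0.65,0,0],[0.6,-0.8,0,0],[0.6,-0.8,0,0],[0.5,-0.65,0,0],[0.3,-0.4,0,0],[0.2,-0.27,0,0],[0,0,0,0],[0,0,0,0]]]' 40
python3 - <<'E'
from h import *
delta(.523,.1505,.056)
a=[]
for n in("scene","top"):
    p,d=snapshot(n);np.savez(n+"3.npz",p=p,d=d);a.append(p)
b=np.hstack([cv2.resize(a[0][140:260,200:340],(560,480),interpolation=2),cv2.resize(a[1][190:290,260:310],(240,480),interpolation=2)])
cv2.imwrite("pics/g3.png",b[:,:,::-1])
E
```

```text
t: 11.05
tcp_pos: [0.5218, 0.1501, 0.156]
tool_rot: [0.987, 0.162, -0.0, 0.0]
force: [-0.8, 0.1, 0.0]
finger_gap: 0.469
gripper_force: 0.0
t 11.05 pos [0.5218 0.1501 0.156 ] yaw 18.638645515852268 shift units [ 0.0513 -0.0019  4.0011] turn units -0.005225747357955631 tilt -0.9999998464589288 F [-0.8068  0.1017  0.0409] 0.4686266896909423 0.0
```

View pics/g3.png

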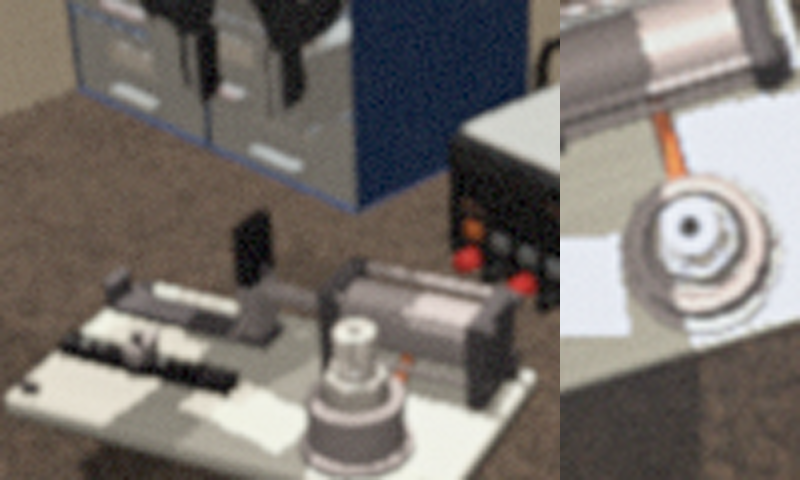

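The fitting stands upright in the port, with its thread hole at g3 (352,328). The slide is home and the fingers are straddling the grip from above. I'll check the seating by triangulation and descend.

```bash
python3 -c "
from h import *
print(two((287,237.1),(287.9,221.9)))"
python3 -m handwheel '[[[0.05,0,0.4,0],[0,0,0.7,0],[0,0,0.8,0],[0,0,0.8,0],[0,0,0.6,0],[0,0,0.4,0],[0,0,0.25,0],[0,0,0,0]]]' && python3 -c "
from h import *
delta(.523,.1505,.056)"
```

```text
(array([0.4827, 0.0328, 0.0836]), np.float64(0.00136288246311084))
t: 12.15
tcp_pos: [0.5232, 0.1509, 0.0571]
tool_rot: [0.987, 0.162, -0.0, -0.0]
force: [0.1, -0.7, 0.2]
finger_gap: 0.467
gripper_force: 0.0
t 12.15 pos [0.5232 0.1509 0.0571] yaw 18.665799417290938 shift units [-0.0145  0.0135  0.0441] turn units -0.0007000971181773489 tilt -0.999999945280808 F [ 0.1045 -0.6947  0.2282] 0.46712321038457605 0.0
```

```bash
python3 -m handwheel '[[[0,0,0,0],[0,0,0,0],[0,0,0,0],[0,0,0,0],[0,0,0,0],[0,0,0,0]]]' 0 80 && python3 -c "
from h import *
delta(.523,.1505,.056)"
```

```text
t: 12.9
tcp_pos: [0.5232, 0.1524, 0.0581]
tool_rot: [0.987, 0.162, 0.001, -0.001]
force: [-1.0, 6.0, 2.1]
finger_gap: 0.128
gripper_force: 78.8
t 12.9 pos [0.5232 0.1524 0.0581] yaw 18.606899318307363 shift units [-0.0321  0.0702  0.0835] turn units -0.010516780282106453 tilt -0.9999975794654118 F [-1.0414  5.96    2.0775] 0.12813643649110698 78.7658143043518
```

Firm hold. I'll pull about 38 mm first, then look.

```bash
python3 -m handwheel '[[[0,-0.15,0,0],[0,-0.25,0,0],[0,-0.3,0,0],[0,-0.3,0,0],[0,-0.3,0,0],[0,-0.2,0,0],[0,-0.05,0,0],[0,0,0,0],[0,0,0,0]]]'
python3 - <<'E'
from h import *
delta(.523,.1505,.056)
p=np.array(sense()["tcp_pos"]);l=np.array([-.3201,.9474]);print("pull mm",((p[:2]-[.5232,.1524])@l)*1000,"to tip mm",(([.4711,.1789]-p[:2])@l)*1000)
a=[]
for n in("scene","top"):
    p,d=snapshot(n);np.savez(n+"4.npz",p=p,d=d);a.append(p)
b=np.vstack([cv2.resize(a[0][200:245,200:280],(533,300),interpolation=2),cv2.resize(a[1][220:265,170:250],(533,300),interpolation=2)])
cv2.imwrite("pics/g4.png",b[:,:,::-1])
E
```

```text
t: 14.02
tcp_pos: [0.5122, 0.1852, 0.0581]
tool_rot: [0.987, 0.163, 0.001, 0.002]
force: [3.4, -10.5, 3.2]
finger_gap: 0.123
gripper_force: 79.1
t 14.025 pos [0.5122 0.1852 0.0581] yaw 18.71512723054514 shift units [-0.0375  1.4525  0.0891] turn units 0.0075212050908562604 tilt -0.9999920519334358 F [  3.3542 -10.5012   3.1632] 0.12330494384578468 79.10381555557251
pull mm 34.586840177951565 to tip mm 7.1964698220484244
```

View pics/g4.png

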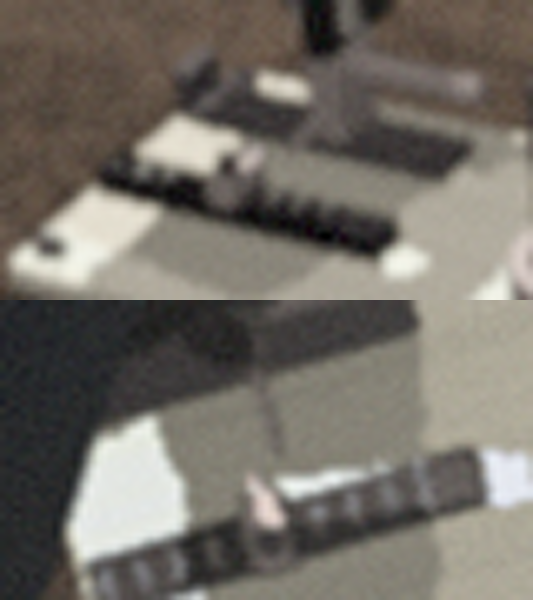

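In the lower half (top view), the pointer tip is at (282,455), pixel (211.8,242.8), and the clip tip at (248,476), pixel (206.7–207.5,245.8).

```bash
python3 - <<'E'
from h import *
l=np.array([-.3201,.9474]);f=lambda u,v:onz("top",(u,v),.029)[:2]
for c in((206.7,245.8),(207.5,245.7)):print((f(*c)-f(211.8,242.8))@l*1000)
p=np.load("top4.npz")["p"];print("line check: pointer base",f(209.3,233.5),f(211.8,242.8),"dir",f(211.8,242.8)-f(209.3,233.5))
b=cv2.resize(p[228:258,190:230],(800,600),interpolation=2);cv2.imwrite("pics/g5.png",b[:,:,::-1])
E
```

```text
10.287370078032046
8.853037090632885
line check: pointer base [0.4931 0.1778] [0.4762 0.1723] dir [-0.0169 -0.0055]
```

View pics/g5.png

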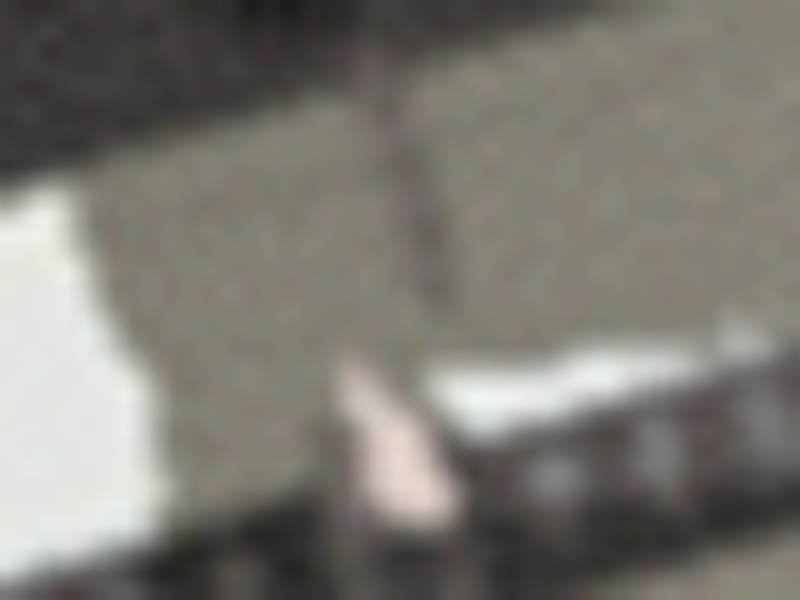

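The pointer tip is at g5 (435,300) and the clip tip at (345,365). Pull remaining is about 9 mm.

```bash
python3 -m handwheel '[[[0,-0.12,0,0],[0,-0.16,0,0],[0,-0.1,0,0],[0,0,0,0],[0,0,0,0],[0,0,0,0]]]'
python3 - <<'E'
from h import *
delta(.523,.1505,.056)
p=np.array(sense()["tcp_pos"]);l=np.array([-.3201,.9474]);print("pull mm",((p[:2]-[.5232,.1524])@l)*1000)
p,d=snapshot("top");s,_=snapshot("scene")
b=np.hstack([cv2.resize(p[228:258,190:220],(400,400),interpolation=2),cv2.resize(s[205:235,220:250],(400,400),interpolation=2)]);cv2.imwrite("pics/g6.png",b[:,:,::-1])
E
```

```text
t: 14.88
tcp_pos: [0.5093, 0.1938, 0.0581]
tool_rot: [0.987, 0.163, 0.001, 0.002]
force: [2.2, -12.5, 3.8]
finger_gap: 0.125
gripper_force: 79.1
t 14.875 pos [0.5093 0.1938 0.0581] yaw 18.717769449200155 shift units [-0.039   1.8165  0.0907] turn units 0.007961574866692208 tilt -0.9999901534832621 F [  2.1872 -12.454    3.7592] 0.1248950041901181 79.14239645004272
pull mm 43.68703640017657
```

View pics/g6.png

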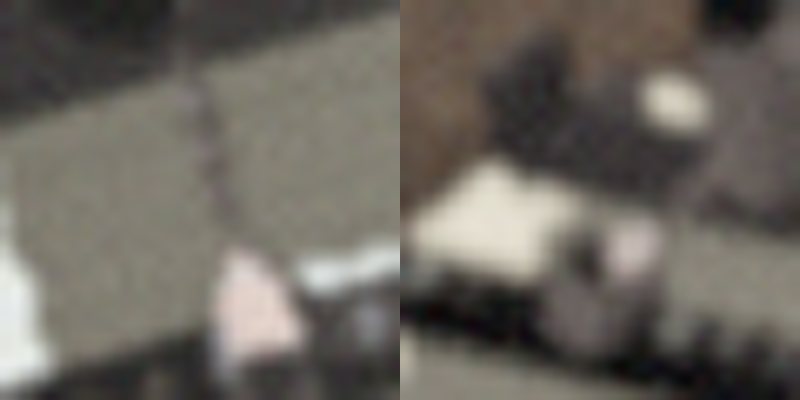

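The pointer tip at (235,220) lines up with the clip tip at (236,250) to within about 1 mm. I'll let it settle and hand in.

```bash
python3 -m handwheel '[[[0,-0.02,0,0],[0,0,0,0],[0,0,0,0],[0,0,0,0],[0,0,0,0]]]' && python3 -c "
from station import *
print(sign_off())"
```

```text
t: 15.6
tcp_pos: [0.5092, 0.1942, 0.0581]
tool_rot: [0.987, 0.163, 0.001, 0.002]
force: [1.5, -13.1, 3.0]
finger_gap: 0.126
gripper_force: 79.1
the job is handed in; nothing more can be done
None
```

I handed the job in at 15.6 s: the silver 52 mm fitting stands fully down in the port and let go, and the gripper is holding the slide about 44 mm out with the pointer within about 1 mm of the index tip (camera estimate); sign-off returned no verdict.

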